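# Fit the sprung retaining bar over the tubes in the shaker

## Robot

A 6-joint arm with a two-finger parallel gripper is mounted at the origin on a cart in front of the work surface, level with it; the furniture and walls round the work are solid. World frame = base frame: x ahead of the robot, y to its left, z up, the work surface at z = 0. Lengths are in m, angles in rad, forces in N, time in s.
With the tool pointing down it reaches from about 0.25 to 0.775 m from the base axis. Payload 8.9 kg.
Tool frame: the origin (TCP) lies midway between the tips of the shut fingers; the grasp point (between the pads) lies 19 mm behind it (env.pinch_z is the z of the grasp point in the tool frame, in m); z points along the fingers, y is the direction in which the jaws open and shut (so a half turn about z gives the same grasp; the last joint's range is limited). The gripper opens to 85 mm and grips with 20 to 120 N. Pads are 22 mm wide; open, the fingers measure 114 mm over their backs; the gripper's body (76 mm by 85 mm) begins 54 mm behind the grasp point. The pads swing forward as they close: fully open they stand 13 mm farther back than shut.
Start: joints at [1.097, 0.291, -0.153, 1.127, 0, 1.431], TCP at [0.172, 0.496, 0.231] pointing down, gripper open.
Joint ranges: [-2.52, 2.52], [-0.91, 1.74], [-1.3, 1.37], [-1.96, 2.02], [-1.52, 1.47], [-3.14, 3.14]. Speed limits (rad/s): [2.22, 2.22, 2.79, 3.14, 3.14, 3.14].

## Interface

Orientations are given as a 3x3 rotation matrix whose columns are the frame's x, y, z axes.
In Python, from workcell import monitor, eyes, job, env gives the robot as it stands.
- The arm moves only by the shell command python3 -m creep 'ROWS' [OPENING]. ROWS is JSON, a list of rows, each a list of 2 entries, a list of its own where there are three numbers: the shift along the tool's x, y, z in mm, then the turn about the tool's z in rad. A call has exactly 5 rows; each row shifts and turns the commanded pose from where the row before left it, along the tool's axes as they then stand; what a row does not reach is not made up. A row lasts 1/8 s, in which the tool goes at most 62.5 mm and 10.7 degrees, less where a joint would pass 70% of its speed; a pose out of reach is approached as far as the arm can. A call with a gripper value outside its range is refused whole. OPENING is the opening, from 0 (shut) to 1 (fully open), set as the call begins (- or left out, the last holds). The fingers move at their own pace and stop on an object; the grip force is fixed at half the most. Time passes only in rows, so rows that do not move let the fingers close, or fill a call up. It gives the time, the measured TCP pose, the force and the opening at its end, in the units of the state.
- monitor.sense(): the state, without advancing time (a new reading comes with each control period).
- eyes.camera(name): name is "scene" or "top" or "wrist"; returns a dict with "image" (400x640x3 uint8, blue, green, red), "vfov" (degrees; the focal length in pixels is half the picture's height over the tangent of half this angle, whatever the lens; pixels are square), "cx", "cy" (the principal point, pixels), "R" (3x3) and "t" (3): a world point X has camera coordinates R X + t; the wrist camera has in their place "hand_eye" (4x4, takes a point from camera to tool coordinates, whose origin is the TCP and whose axes are the flange's). Camera axes: x right, y down, z forward; pixel columns grow to the right and rows downward; lengths in m; the calibration is good to about 2 mm. A picture is of the moment at which its call begins: read the wrist's pose just before it. There is no depth.
- job.close_job(): hands the job in, once; it reports no verdict.
Trained networks look in the newest picture that a camera, given by its name, has taken for a name from the list of things; names that differ only in an ending like _2 or _b are one class to them, and where a whole thing is asked for, a point or a joint stands for the part that bears it (a point fixed in the world has none). Each returns a list of dicts, best first, with "confidence" (0 to 1); they miss things now and then, are a little off and sometimes report something else, mostly with a low value. They report only what shows in the picture. A call takes as long as a camera call.
- eyes.outline_of(camera, thing): "region" (400x640 bool, what is visible of it) and "box" ([centre column, centre row, width, height] in pixels, round what is visible of it).
- eyes.spot_point(camera, thing): "position" ([column, row] in pixels: a listed point, or the origin of a listed thing).
The state is a dict: "time_s": time; "joint_positions": joint angles; "joint_velocities": joint speeds; "joint_torque": joint torques, N m; "eef_pos": TCP position; "orientation": TCP orientation; "force": force on the tool from outside, world axes, zero at the start; "moment": the same for the moment, N m; "gripper_width": finger opening in m.
Only numpy, scipy, OpenCV 4.12 (cv2) and the standard library are available. Lean on these libraries where they do the work, as an engineer would, in place of code of your own. Each camera call takes 0.05 s, during which the arm holds its last target.

## Task

The capped tubes in the small white shaker must be held down before it runs. Take the long spring bar with the blue thumb tabs, squeeze its tabs together so that its end tongues draw in, lower it level between the shaker's two grey cheeks, and let go so that both tongues spring fully into the recesses of the cheeks, tabs upward. Leave the short bar with the orange tabs where it lies.

Things in the scene. Friction and masses are not known exactly. Their poses are not given: they have to be found in the camera images.
- long_bar: Long spring bar lying on the bench, ~130 g. Origin: centre of the underside of its aluminium body (104 long in y, 22 wide, 14 high); y along the bar, z up. Two blue thumb tabs stand on the body, each 20 wide (x), 6 thick (y), from z 14 to 52; 66 over their outer faces when free, 34 squeezed to the hard stop. Steel tongues at the ends: 160 tip to tip free, 128 squeezed. Same either way round.
- tip_a (a point): End of the flat tongue (16 wide, 8 high) at the bar's own +y end, at (0, 80, 7) mm in the bar's frame when free. Each tongue is one piece with the tab nearest it: squeezing the tabs together along y draws each in by 16 mm; each spring pushes back with 2.5 N at first, 6.5 N at the stop. Gripping the tabs' outer faces with 20 to 40 N squeezes the bar fully, centres it and carries it.
- tip_b (a point): End of the like tongue at the bar's own -y end, at (0, -80, 7) mm in the bar's frame when free. In the seated bar both tips touch the recess bottoms, the tongues rest on the recess floors, the bar's underside is 73 mm above the bench and the tabs measure about 60 over their outer faces.
- shaker: White tube shaker fixed on the bench, 120 x 186 x 104 mm high. Origin: centre of its underside; y from cheek to cheek, z up. Capped tubes lie on it, tops at z 66. Two grey cheeks 60 wide (x), tops at z 104, inner faces at y = 70 and -70. In each inner face a blind recess with black bottom, closed all round: x -14 to 14, z 76 to 94, 7 deep (bottoms at y = 77 and -77). The bar goes along y.
- short_bar: Short spring bar of the same make with orange tabs, 116 tip to tip when free: too short for the shaker, not to be used. Origin: centre of its underside, y along it.

How it is judged:
At the end, for the whole second after the job is handed in: The long bar is at rest between the cheeks, tabs upward (within 35 degrees), one tongue in each recess: each tip at least 3 mm beyond its cheek's inner face, within 12 mm of the middle of the recess along x and 75 to 95 mm above the shaker's underside. Either way round will do (((y of tip_a in the frame of shaker above 0.073 m and y of tip_b in the frame of shaker below -0.073 m) or (y of tip_b in the frame of shaker above 0.073 m and y of tip_a in the frame of shaker below -0.073 m)) and x of tip_a in the frame of shaker between -0.012 and 0.012 m and x of tip_b in the frame of shaker between -0.012 and 0.012 m and z of tip_a in the frame of shaker between 0.075 and 0.095 m and z of tip_b in the frame of shaker between 0.075 and 0.095 m and angle between long_bar's own z axis and vertical below 0.6 rad and linear speed of long_bar below 0.02 m/s); the robot touches nothing.
It fails at once if the short bar is moved more than 30 mm (distance of short_bar from where it was at the start of the episode above 0.03 m).
It also fails if it takes over 42 s, if anything falls off the work surface, if the arm or the gripper's body presses on something with over 40 N, if the wrist force passes 120 N, or if a joint passes its speed limit or range.

## Working session

There is one attempt and no reset: what is moved stays moved. The work goes in short steps, Python scripts to look and compute and a shell command to move; the robot and the scene stay as the last step left them, time stands still between calls to the robot, and variables do not carry over. Pictures are saved under pics/ and viewed, and the job is handed in when it is done.

```bash
mkdir -p pics; ls; cat > h.py <<'E'
import numpy as np, cv2
from workcell import monitor, eyes, job, env
def K(c):
    f=200/np.tan(np.radians(c["vfov"])/2); return f
def ray(c,px,z):
    f=K(c);d=np.array([(px[0]-c["cx"])/f,(px[1]-c["cy"])/f,1.])
    R=np.array(c["R"]);t=np.array(c["t"]);o=-R.T@t;w=R.T@d
    return o+w*(z-o[2])/w[2]
def proj(c,X):
    p=np.array(c["R"])@np.array(X)+np.array(c["t"]);f=K(c)
    return np.array([c["cx"]+f*p[0]/p[2],c["cy"]+f*p[1]/p[2]])
E
python3 - <<'E'
from h import *
s=monitor.sense();print(s["time_s"],s["eef_pos"],np.round(s["orientation"],3).tolist(),s["gripper_width"],env.pinch_z)
for n in["top","scene"]:
    c=eyes.camera(n);cv2.imwrite(f"pics/{n}0.png",c["image"]);
    R=np.array(c["R"]);print(n,c["vfov"],c["cx"],c["cy"],(-R.T@np.array(c["t"])).round(3),R[2].round(3))
    for th in["long_bar","shaker","short_bar"]:
        print(th,[(np.array(d["box"]).round(),round(d["confidence"],2)) for d in eyes.outline_of(n,th)[:2]],[(np.round(d["position"],1),round(d["confidence"],2)) for d in eyes.spot_point(n,th)[:2]])
    print("tips",[(np.round(d["position"],1),round(d["confidence"],2)) for d in eyes.spot_point(n,"tip_a")[:4]],[(np.round(d["position"],1),round(d["confidence"],2)) for d in eyes.spot_point(n,"tip_b")[:4]])
print(monitor.sense()["time_s"])
E
```

```text
pics
0.0 [0.17231743 0.49546287 0.23074853] [[-0.944, 0.329, -0.001], [0.329, 0.944, -0.001], [0.0, -0.001, -1.0]] 0.0852163570482033 -0.0187
top 43.99311657643092 315.18871379190506 196.3183272942041 [0.307 0.017 1.522] [ 0.108 -0.002 -0.994]
long_bar [(array([413., 195.,  50.,  24.]), 0.52)] [(array([412.6, 194.4]), 0.71)]
shaker [(array([330., 183.,  60.,  45.]), 0.77)] [(array([328.2, 185.8]), 0.86)]
short_bar [(array([213., 195.,  35.,  28.]), 0.74)] [(array([209., 196.]), 0.65)]
tips [(array([435.5, 182.6]), 0.64), (array([390.6, 209. ]), 0.51)] [(array([435.5, 182.6]), 0.64), (array([390.6, 209. ]), 0.51)]
scene 56.24751526083776 318.49860309416033 193.57843068395516 [ 0.058 -0.71   0.8  ] [ 0.351  0.655 -0.669]
long_bar [(array([388., 271.,  56.,  30.]), 0.6), (array([345., 202.,  63.,  68.]), 0.25)] []
shaker [(array([345., 202.,  63.,  70.]), 0.68)] [(array([344.7, 211.4]), 0.82)]
short_bar [(array([346., 201.,  67.,  74.]), 0.5)] [(array([278.8, 151.6]), 0.75)]
tips [(array([362.1, 261.8]), 0.57), (array([417. , 285.5]), 0.52)] [(array([362.1, 261.8]), 0.57), (array([417. , 285.5]), 0.52)]
0.9
```

```bash
python3 - <<'E'
import cv2
a=cv2.imread("pics/top0.png");cv2.imwrite("pics/top0z.png",cv2.resize(a[130:260,180:460],None,fx=2.8,fy=2.8,interpolation=cv2.INTER_CUBIC))
a=cv2.imread("pics/scene0.png");cv2.imwrite("pics/scene0z.png",cv2.resize(a[110:310,240:460],None,fx=3,fy=3,interpolation=cv2.INTER_CUBIC))
E
```

```text
(no output)
```

View pics/top0z.png

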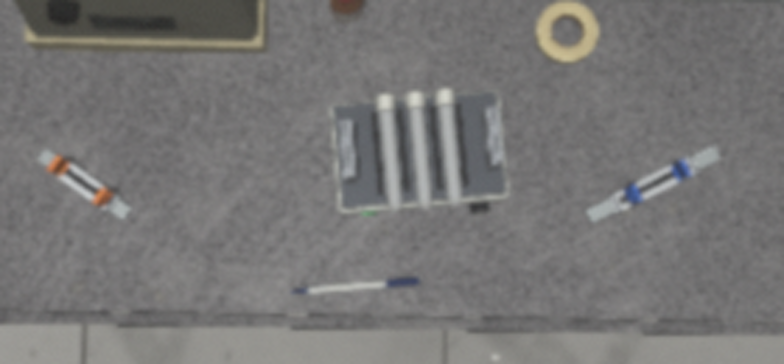

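View pics/scene0z.png

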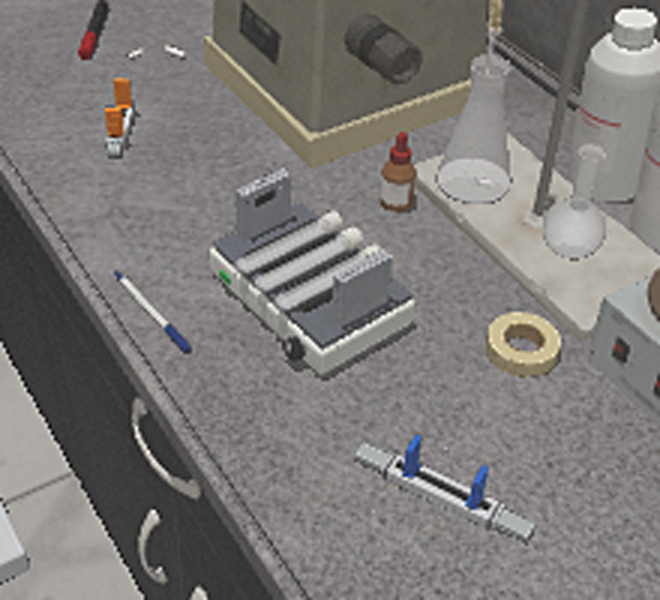

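View pics/scene0.png

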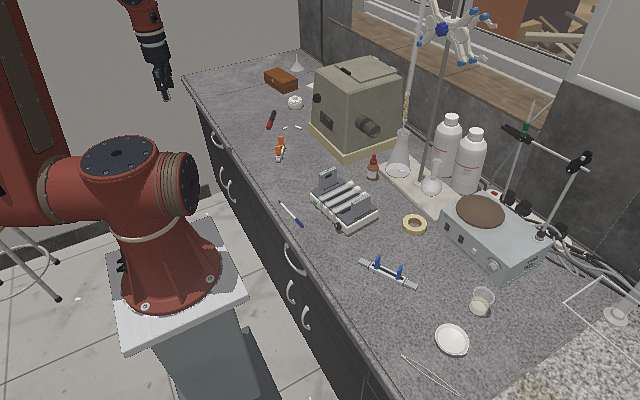

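```bash
python3 - <<'E'
from h import *
T=eyes.camera("top")
for n,p in [("tipR",(435.5,182.6)),("tipL",(390.6,209.0)),("tipRm",(437,184.3)),("tipLm",(390,206.8))]: print(n,ray(T,p,.009).round(4))
print("bar o",ray(T,(412.6,194.4),0).round(4),"shaker o",ray(T,(328.2,185.8),0).round(4),"short",ray(T,(209,196),0).round(4))
o=eyes.outline_of("top","shaker")
if o:
    m=o[0]["region"].astype(np.uint8);r=cv2.minAreaRect(cv2.findNonZero(m));print(r);print([ray(T,p,.045).round(4) for p in cv2.boxPoints(r)])
o=eyes.outline_of("top","long_bar")
if o:
    m=o[0]["region"].astype(np.uint8);r=cv2.minAreaRect(cv2.findNonZero(m));print(r);print([ray(T,p,.01).round(4) for p in cv2.boxPoints(r)])
S=eyes.camera("scene")
print("scene: tips",ray(S,(362.1,261.8),.007).round(4),ray(S,(417,285.5),.007).round(4),"shaker",ray(S,(344.7,211.4),0).round(4))
# blue tab & tape zooms
im=cv2.resize(T["image"][155:215,290:365],None,fx=10,fy=10,interpolation=cv2.INTER_CUBIC);cv2.imwrite("pics/shk.png",im)
E
```

```text
tipR [ 0.519  -0.3563  0.009 ]
tipL [ 0.435  -0.2176  0.009 ]
tipRm [ 0.5138 -0.3609  0.009 ]
tipLm [ 0.4418 -0.2157  0.009 ]
bar o [ 0.4822 -0.2872  0.    ] shaker o [ 0.5048 -0.0255  0.    ] short [0.467  0.3425 0.    ]
((330.0149841308594, 184.29925537109375), (43.645477294921875, 61.1236457824707), 87.1375961303711)
[array([0.5638, 0.0667, 0.045 ]), array([ 0.5762, -0.1178,  0.045 ]), array([ 0.4439, -0.1251,  0.045 ]), array([0.4318, 0.0576, 0.045 ])]
((413.60003662109375, 195.70001220703125), (7.155416965484619, 49.64070510864258), 63.43495178222656)
[array([ 0.4515, -0.215 ,  0.01  ]), array([ 0.5225, -0.3521,  0.01  ]), array([ 0.5028, -0.3617,  0.01  ]), array([ 0.432 , -0.2248,  0.01  ])]
scene: tips [ 0.4415 -0.2246  0.007 ] [ 0.5172 -0.3532  0.007 ] shaker [ 0.5065 -0.0367  0.    ]
```

View pics/shk.png

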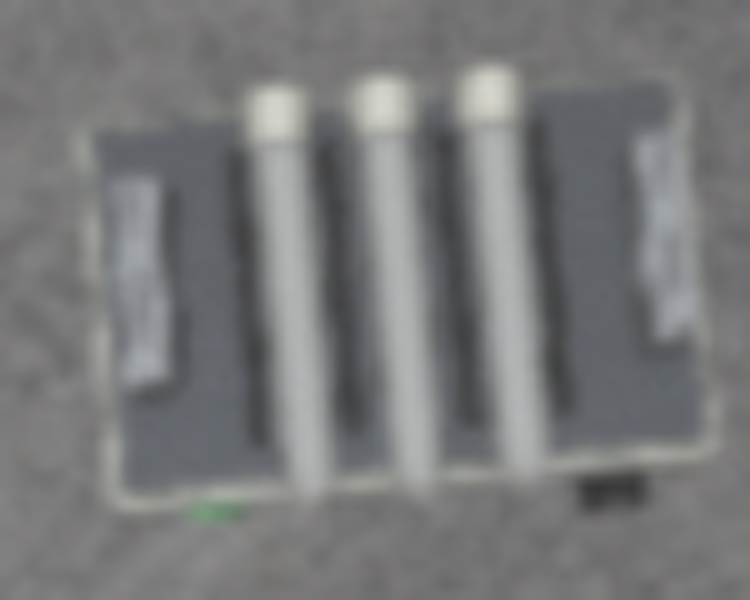

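```bash
cat >> h.py <<'E'
def plan(target,yaw_y=None,n=5,start=None):
    """rows from measured pose: linear world motion, uniform turn; yaw_y world angle of tool y in deg (mod 180)"""
    s=monitor.sense();p=np.array(s["eef_pos"]);R=np.array(s["orientation"])
    turn=0
    if yaw_y is not None:
        cur=np.degrees(np.arctan2(R[1,1],R[0,1]));d=(yaw_y-cur+90)%180-90;turn=-np.radians(d)/n
    step=(np.array(target)-p)/n;rows=[]
    from scipy.spatial.transform import Rotation as Ro
    for i in range(n):
        rows.append([[round(float(v),1) for v in R.T@step*1000],round(float(turn),3)])
        R=R@Ro.from_euler("z",turn).as_matrix()
    for i in range(0,n,5):print(str(rows[i:i+5]).replace(" ",""))
def st():
    s=monitor.sense();R=np.array(s["orientation"]);print(round(s["time_s"],2),np.round(s["eef_pos"],4),"yaw_y",np.degrees(np.arctan2(R[1,1],R[0,1])).round(2),"zax",R[:,2].round(4),"F",np.round(s["force"],1),"w",round(s["gripper_width"],4))
def wcam(fn):
    s=monitor.sense();c=eyes.camera("wrist");H=np.array(c["hand_eye"])
    R=np.array(s["orientation"]);p=np.array(s["eef_pos"])
    Rw=R@H[:3,:3];tw=R@H[:3,3]+p   # camera->world
    c["R"]=Rw.T;c["t"]=-Rw.T@tw
    cv2.imwrite(fn,c["image"]);np.save(fn+".npy",np.concatenate([np.hstack([c["R"],c["t"][:,None]]),[[c["vfov"],c["cx"],c["cy"],0]]]))
    return c
def load(fn):
    a=np.load(fn+".npy");return dict(R=a[:3,:3],t=a[:3,3],vfov=a[3,0],cx=a[3,1],cy=a[3,2],image=cv2.imread(fn))
E
python3 - <<'E'
from h import *
c=wcam("pics/w0.png");print(np.round(c["hand_eye"],3),c["vfov"])
plan([.478,-.288,.23],118.5,15)
E
```

```text
[[ 0.    -0.953 -0.304  0.077]
 [ 1.    -0.     0.    -0.   ]
 [-0.    -0.304  0.953 -0.143]
 [ 0.     0.     0.     1.   ]] 65.27234137886165
[[[-36.4,-42.7,0.1],-0.055],[[-34.0,-44.6,0.1],-0.055],[[-31.5,-46.4,0.1],-0.055],[[-28.8,-48.1,0.1],-0.055],[[-26.1,-49.6,0.1],-0.055]]
[[[-23.3,-51.0,0.1],-0.055],[[-20.5,-52.2,0.1],-0.055],[[-17.5,-53.3,0.1],-0.055],[[-14.6,-54.2,0.1],-0.055],[[-11.5,-54.9,0.1],-0.055]]
[[[-8.5,-55.4,0.1],-0.055],[[-5.4,-55.8,0.1],-0.055],[[-2.3,-56.0,0.1],-0.055],[[0.8,-56.1,0.1],-0.055],[[3.9,-55.9,0.1],-0.055]]
```

```bash
python3 -m creep '[[[-36,-43,0],-0.055],[[-34,-45,0],-0.055],[[-31,-46,0],-0.055],[[-29,-48,0],-0.055],[[-26,-50,0],-0.055]]' 1
python3 -m creep '[[[-23,-51,0],-0.055],[[-20,-52,0],-0.055],[[-17,-53,0],-0.055],[[-15,-54,0],-0.055],[[-11,-55,0],-0.055]]'
python3 -c "
from h import *
st();plan([.478,-.288,.23],118.5,5)"
```

```text
time_s: 1.78
eef_pos: [0.2736, 0.2327, 0.2315]
orientation: [[-0.998, 0.057, 0.001], [0.057, 0.998, 0.0], [-0.001, 0.0, -1.0]]
force: [0.2, -0.2, -0.2]
gripper_width: 0.0852
time_s: 2.4
eef_pos: [0.3732, -0.029, 0.2316]
orientation: [[-0.977, -0.215, 0.001], [-0.215, 0.977, -0.0], [-0.001, -0.0, -1.0]]
force: [1.0, 0.6, 0.3]
gripper_width: 0.0855
2.4 [ 0.3732 -0.029   0.2316] yaw_y 102.41 zax [ 1.2e-03 -1.0e-04 -1.0e+00] F [1.  0.6 0.3] w 0.0855
[[[-9.3,-55.1,0.4],-0.056],[[-6.2,-55.5,0.4],-0.056],[[-3.1,-55.8,0.4],-0.056],[[0.0,-55.9,0.4],-0.056],[[3.2,-55.8,0.4],-0.056]]
```

```bash
python3 -c "
from h import *
wcam('pics/w1.png')"
python3 -m creep '[[[-9,-55,0],-0.056],[[-6,-56,0],-0.056],[[-3,-56,0],-0.056],[[0,-56,0],-0.056],[[3,-56,2],-0.056]]'
python3 - <<'E'
from h import *
st();c=wcam("pics/w2.png")
for th in ["long_bar","tip_a"]: print(th,[(np.round(d["position"],1),ray(c,d["position"],0 if th=="long_bar" else .007).round(4),round(d["confidence"],2)) for d in eyes.spot_point("wrist",th)[:3]])
E
```

```text
time_s: 3.08
eef_pos: [0.4775, -0.289, 0.2294]
orientation: [[-0.879, -0.476, 0.001], [-0.476, 0.879, -0.0], [-0.0, -0.001, -1.0]]
force: [0.8, 0.3, 0.1]
gripper_width: 0.0852
3.08 [ 0.4775 -0.289   0.2294] yaw_y 118.46 zax [ 5.e-04 -3.e-04 -1.e+00] F [0.8 0.3 0.1] w 0.0852
long_bar [(array([324.7, 168.1]), array([ 0.477, -0.288,  0.   ]), 0.57)]
tip_a [(array([258.3, 167.3]), array([ 0.5124, -0.3585,  0.007 ]), 0.84), (array([393.1, 172.9]), array([ 0.4419, -0.2142,  0.007 ]), 0.67)]
```

View pics/w1.png

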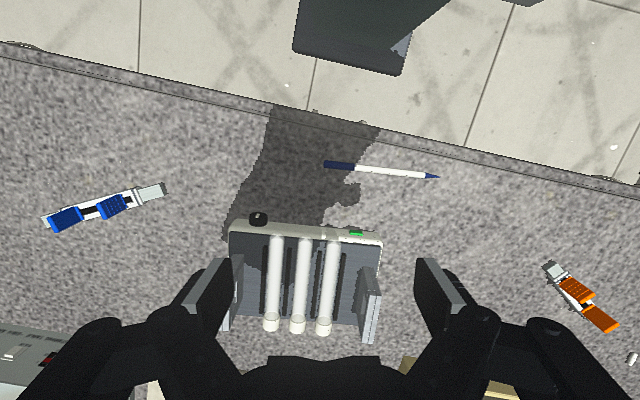

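View pics/w2.png

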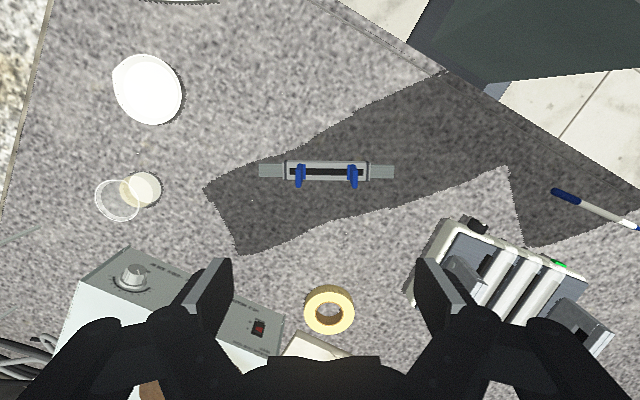

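```bash
python3 - <<'E'
from h import *
c=load("pics/w2.png")
cv2.imwrite("pics/w2z.png",cv2.resize(c["image"][150:200,246:406],None,fx=5,fy=5,interpolation=cv2.INTER_CUBIC))
c=load("pics/w1.png")
cv2.imwrite("pics/w1z.png",cv2.resize(c["image"][200:350,210:400],None,fx=4,fy=4,interpolation=cv2.INTER_CUBIC))
E
```

```text
(no output)
```

View pics/w2z.png

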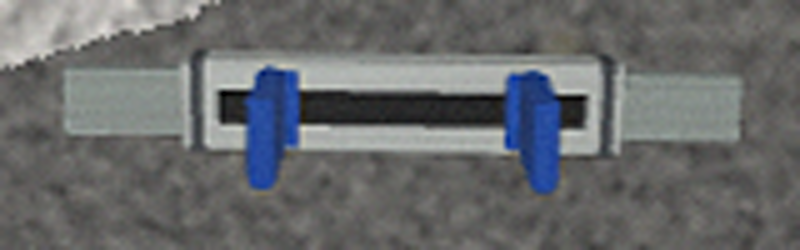

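View pics/w1z.png

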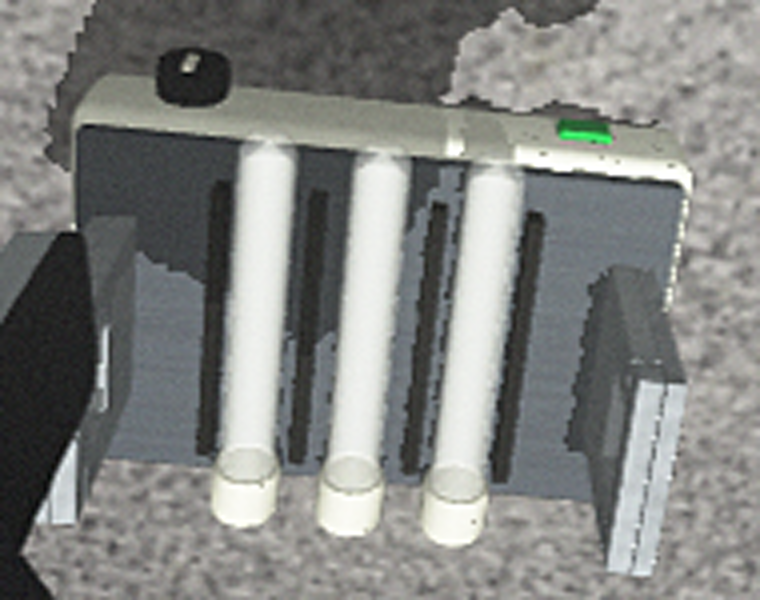

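```bash
python3 - <<'E'
from h import *
c=load("pics/w2.png")
a=ray(c,(246+65/5-.4,150+101/5-.4),.011);b=ray(c,(246+740/5-.4,150+108/5-.4),.011)
m=(a+b)/2;d=b-a;y=np.degrees(np.arctan2(d[1],d[0]));print(a,b,m,np.linalg.norm(d),y)
plan([m[0],m[1],.09],y,5)
E
```

```text
[ 0.51386412 -0.35659044  0.011     ] [ 0.43954216 -0.21601378  0.011     ] [ 0.47670314 -0.28630211  0.011     ] 0.15901431064838284 117.86511613340562
[[[-0.2,0.5,27.7],0.001],[[-0.2,0.5,27.7],0.001],[[-0.2,0.5,27.7],0.001],[[-0.2,0.5,27.7],0.001],[[-0.2,0.5,27.7],0.001]]
```

```bash
python3 -m creep '[[[0,0.5,28],0.002],[[0,0.5,28],0.002],[[0,0.5,28],0.002],[[0,0.5,28],0.002],[[0,0.5,28],0.002]]'
python3 - <<'E'
from h import *
st();c=wcam("pics/w3.png");plan([.4767,-.2863,.02],117.9,5)
E
```

```text
time_s: 3.85
eef_pos: [0.4755, -0.2837, 0.0889]
orientation: [[-0.884, -0.467, 0.0], [-0.467, 0.884, 0.0], [-0.0, -0.0, -1.0]]
force: [0.5, 0.3, -0.0]
gripper_width: 0.085
3.85 [ 0.4755 -0.2837  0.0889] yaw_y 117.82 zax [ 1.e-04  1.e-04 -1.e+00] F [ 0.5  0.3 -0. ] w 0.085
[[[-0.2,-1.0,13.1],-0.0],[[-0.2,-1.0,13.1],-0.0],[[-0.2,-1.0,13.1],-0.0],[[-0.2,-1.0,13.1],-0.0],[[-0.2,-1.0,13.1],-0.0]]
```

View pics/w3.png

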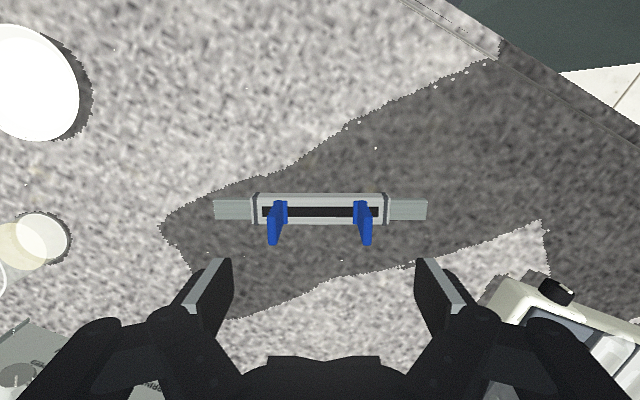

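```bash
python3 - <<'E'
from h import *
c=load("pics/w3.png")
a=ray(c,(213,209.5),.011);b=ray(c,(427.5,210),.011)
m=(a+b)/2;d=b-a;y=np.degrees(np.arctan2(d[1],d[0]));print(m,np.linalg.norm(d),y)
a=ray(c,(273,242),.052);b=ray(c,(367,242),.052);print((a+b)/2,np.linalg.norm(b-a))
plan([m[0],m[1],.02],y,5)
E
```

```text
[ 0.47676171 -0.28616432  0.011     ] 0.16054828582528832 117.69060409303866
[ 0.48292476 -0.28268241  0.052     ] 0.059251112974498046
[[[-0.2,-1.0,13.1],0.0],[[-0.2,-1.0,13.1],0.0],[[-0.2,-1.0,13.1],0.0],[[-0.2,-1.0,13.1],0.0],[[-0.2,-1.0,13.1],0.0]]
```

```bash
python3 -m creep '[[[0,-0.5,14],0],[[0,-0.5,14],0],[[0,-0.5,14],0],[[0,-0.5,14],0],[[0,-0.5,12],0]]'
python3 - <<'E'
from h import *
st();c=wcam("pics/w4.png")
E
```

```text
time_s: 4.53
eef_pos: [0.4768, -0.2871, 0.0204]
orientation: [[-0.885, -0.466, -0.0], [-0.466, 0.885, 0.0], [0.0, 0.0, -1.0]]
force: [0.2, -0.3, -0.0]
gripper_width: 0.0857
4.53 [ 0.4768 -0.2871  0.0204] yaw_y 117.8 zax [-3.e-04  2.e-04 -1.e+00] F [ 0.2 -0.3 -0. ] w 0.0857
```

View pics/w4.png

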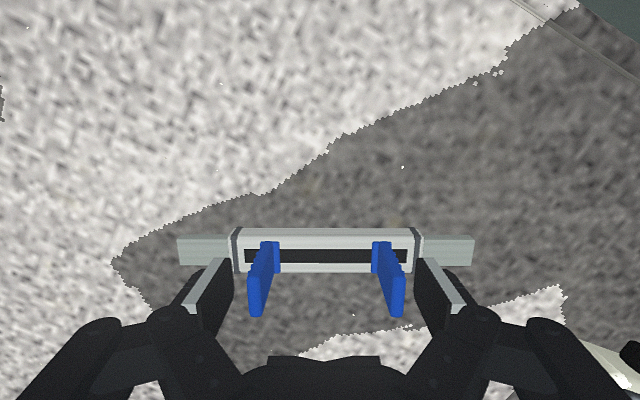

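```bash
python3 -m creep '[[[0,0,0],0],[[0,0,0],0],[[0,0,0],0],[[0,0,0],0],[[0,0,0],0]]' 0
python3 - <<'E'
from h import *
st();c=wcam("pics/w5.png")
E
```

```text
time_s: 5.2
eef_pos: [0.4777, -0.2877, 0.0234]
orientation: [[-0.885, -0.467, 0.002], [-0.467, 0.885, -0.002], [-0.001, -0.002, -1.0]]
force: [-2.9, 2.3, 18.4]
gripper_width: 0.0302
5.2 [ 0.4777 -0.2877  0.0234] yaw_y 117.81 zax [ 0.002  -0.0016 -1.    ] F [-2.9  2.3 18.4] w 0.0302
```

View pics/w5.png

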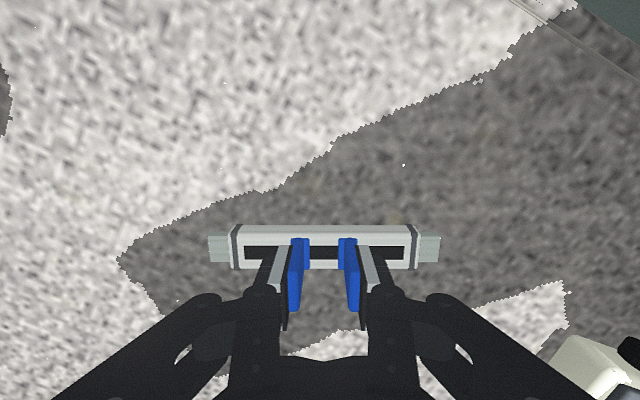

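```bash
python3 -m creep '[[[0,0,-10],0],[[0,0,-35],0],[[0,0,-50],0],[[0,0,-50],0],[[0,0,-50],0]]'
python3 - <<'E'
from h import *
st();plan([.502,-.032,.26],94,5)
E
```

```text
time_s: 5.88
eef_pos: [0.4767, -0.287, 0.2185]
orientation: [[-0.885, -0.466, 0.0], [-0.466, 0.885, -0.0], [-0.0, -0.001, -1.0]]
force: [0.8, -0.2, -1.8]
gripper_width: 0.0296
5.88 [ 0.4767 -0.287   0.2185] yaw_y 117.8 zax [ 4.e-04 -4.e-04 -1.e+00] F [ 0.8 -0.2 -1.8] w 0.0296
[[[-28.3,42.7,-8.3],0.083],[[-24.6,44.9,-8.3],0.083],[[-20.8,46.8,-8.3],0.083],[[-16.8,48.4,-8.3],0.083],[[-12.8,49.6,-8.3],0.083]]
```

```bash
python3 -m creep '[[[-28,43,-8],0.083],[[-25,45,-8],0.083],[[-21,47,-8],0.083],[[-17,48,-8],0.083],[[-13,50,-8],0.083]]'
python3 - <<'E'
from h import *
st();c=wcam("pics/w6.png")
cv2.imwrite("pics/w6z.png",cv2.resize(c["image"][60:300,180:480],None,fx=2.6,fy=2.5,interpolation=cv2.INTER_CUBIC))
for th in ["shaker","long_bar"]: print(th,[(np.round(d["position"],1),ray(c,d["position"],0).round(4),round(d["confidence"],2)) for d in eyes.spot_point("wrist",th)[:3]])
E
```

```text
time_s: 6.5
eef_pos: [0.5026, -0.0299, 0.2571]
orientation: [[-0.998, -0.067, 0.001], [-0.067, 0.998, -0.0], [-0.001, -0.0, -1.0]]
force: [1.1, -1.2, -1.0]
gripper_width: 0.0297
6.5 [ 0.5026 -0.0299  0.2571] yaw_y 93.85 zax [ 8.e-04 -1.e-04 -1.e+00] F [ 1.1 -1.2 -1. ] w 0.0297
shaker [(array([324.4, 166.2]), array([ 0.5062, -0.0287,  0.    ]), 0.78)]
long_bar [(array([324.4, 242.4]), array([ 0.6146, -0.0212, -0.    ]), 0.75)]
```

View pics/w6.png

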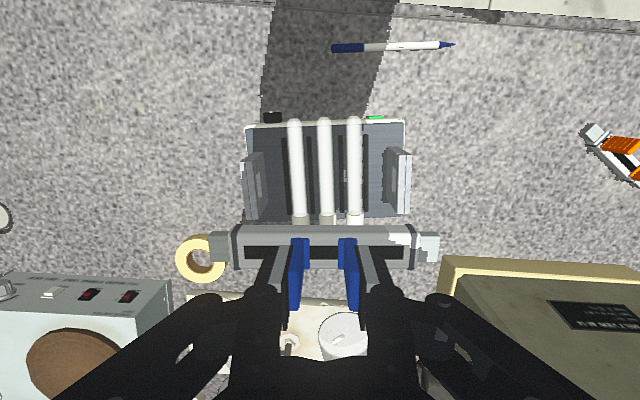

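View pics/w6z.png

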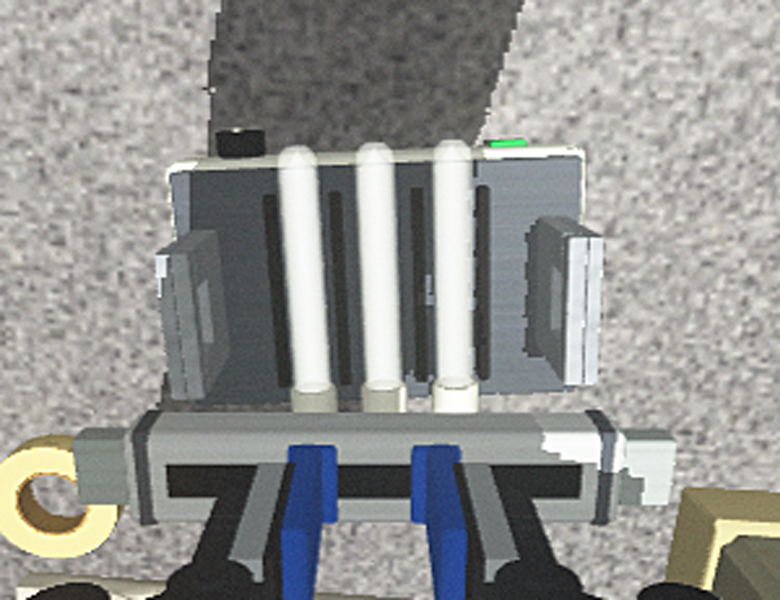

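```bash
python3 - <<'E'
from h import *
c=load("pics/w6.png");I=c["image"]
a=I[145:225,232:282];b=I[140:220,370:420]
cv2.imwrite("pics/w6c.png",cv2.resize(np.hstack([a,b]),None,fx=7,fy=7,interpolation=cv2.INTER_CUBIC))
E
```

```text
(no output)
```

View pics/w6c.png

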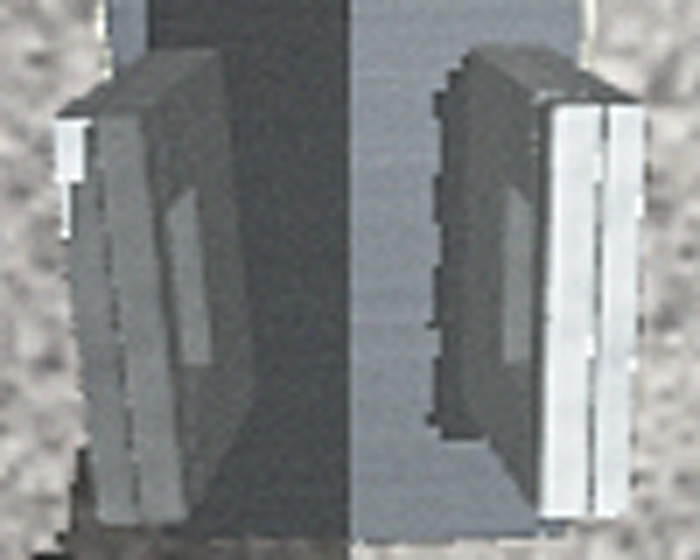

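```bash
python3 - <<'E'
from h import *
from scipy.optimize import brentq
c=load("pics/w6.png")
L=lambda x,y:(232+x/7-.4,145+y/7-.4); Rr=lambda x,y:(370+(x-350)/7-.4,140+y/7-.4)
P=[ray(c,p,.104) for p in (L(142,112),L(187,522),Rr(553,105),Rr(541,517))]
for p in P: print(p.round(4))
print("edge len",np.linalg.norm(P[1]-P[0]),np.linalg.norm(P[3]-P[2]))
lm=(P[0]+P[1])/2;rm=(P[2]+P[3])/2;d=rm-lm;m=(lm+rm)/2
e=(P[1]-P[0])+(P[3]-P[2])
print("shaker",m,np.linalg.norm(d),"yaw from mids",np.degrees(np.arctan2(d[1],d[0])),"from edges",np.degrees(np.arctan2(e[1],e[0]))+90)
a=(208.6,246);b=(438.6,247.2)
f=lambda z:np.linalg.norm(ray(c,a,z)-ray(c,b,z))-.128
z=brentq(f,.15,.33);A=ray(c,a,z);B=ray(c,b,z)
print("bar tongue top z",z,"mid",(A+B)/2,"yaw",np.degrees(np.arctan2(*(B-A)[[1,0]])))
st()
E
```

```text
[ 0.4843 -0.1     0.104 ]
[ 0.544  -0.0936  0.104 ]
[0.4692 0.0391 0.104 ]
[0.5284 0.0457 0.104 ]
edge len 0.05996372267261202 0.05955632152215002
shaker [ 0.5064775  -0.02718202  0.104     ] 0.14003113167189116 yaw from mids 96.29624320779449 from edges 96.25019932944988
bar tongue top z 0.2420829099651205 mid [ 0.50236628 -0.03015534  0.24208291] yaw 93.52953659471015
6.65 [ 0.5028 -0.0294  0.2572] yaw_y 94.23 zax [ 1.2e-03 -1.0e-04 -1.0e+00] F [-0.8 -1.2 -1.3] w 0.0298
```

```bash
python3 - <<'E'
from h import *
plan([.5066,-.027,.165],96.4,5)
E
```

```text
[[[-0.8,0.4,18.4],-0.008],[[-0.8,0.4,18.4],-0.008],[[-0.8,0.4,18.4],-0.008],[[-0.8,0.4,18.4],-0.008],[[-0.8,0.4,18.4],-0.008]]
```

```bash
python3 -m creep '[[[-1,0.4,22],-0.01],[[-1,0.4,24],-0.01],[[-1,0.4,24],-0.01],[[-1,0.4,22],-0.008],[[0,0,0],0]]'
python3 - <<'E'
from h import *
st();c=wcam("pics/w7.png")
cv2.imwrite("pics/w7z.png",cv2.resize(c["image"][60:300,180:480],None,fx=2.6,fy=2.5,interpolation=cv2.INTER_CUBIC))
plan([.5066,-.027,.101],96.4,5)
E
```

```text
time_s: 7.28
eef_pos: [0.5053, -0.0303, 0.1631]
orientation: [[-0.994, -0.107, -0.003], [-0.107, 0.994, 0.0], [0.003, 0.001, -1.0]]
force: [-0.1, 1.0, -0.8]
gripper_width: 0.0296
7.28 [ 0.5053 -0.0303  0.1631] yaw_y 96.16 zax [-3.1e-03  3.0e-04 -1.0e+00] F [-0.1  1.  -0.8] w 0.0296
[[[-0.2,0.7,12.7],-0.001],[[-0.2,0.7,12.7],-0.001],[[-0.2,0.7,12.7],-0.001],[[-0.2,0.7,12.7],-0.001],[[-0.2,0.7,12.7],-0.001]]
```

View pics/w7z.png

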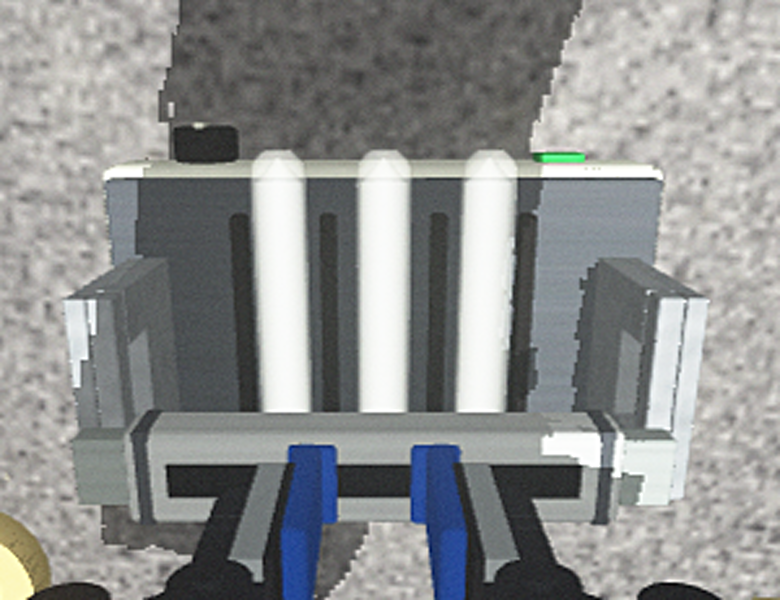

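```bash
python3 - <<'E'
from h import *
from scipy.optimize import brentq
c=load("pics/w7.png")
z=lambda x,y:(180+x/2.6-.4,60+y/2.5-.4)
A=ray(c,z(122,300),.104);B=ray(c,z(652,298),.104);print(A,B,np.linalg.norm(A-B),(A+B)/2,np.degrees(np.arctan2(*(B-A)[[1,0]])))
u=np.array([np.cos(np.radians(6.27)),np.sin(np.radians(6.27)),0]);print("centre",(A+B)/2+.03*u)
st()
E
```

```text
[ 0.48449577 -0.09762839  0.104     ] [0.46943911 0.0369305  0.104     ] 0.13539866071205656 [ 0.47696744 -0.03034894  0.104     ] 96.38463541519387
centre [ 0.50678799 -0.02707253  0.104     ]
7.33 [ 0.5061 -0.0304  0.1643] yaw_y 96.16 zax [-0.0011 -0.     -1.    ] F [-0.1 -0.3 -0.8] w 0.0297
```

```bash
python3 -m creep '[[[0,3.4,2],-0.002],[[0,0,8],-0.002],[[0,0,11],0],[[0,0,11],0],[[0,0,0],0]]'
python3 - <<'E'
from h import *
st();c=wcam("pics/w8.png")
cv2.imwrite("pics/w8z.png",cv2.resize(c["image"][100:340,180:480],None,fx=2.6,fy=2.5,interpolation=cv2.INTER_CUBIC))
c=eyes.camera("scene");cv2.imwrite("pics/s8.png",cv2.resize(c["image"][130:260,270:430],None,fx=4.5,fy=4.5,interpolation=cv2.INTER_CUBIC))
plan([.5066,-.027,.101],96.4,5)
E
```

```text
time_s: 7.95
eef_pos: [0.5053, -0.0261, 0.1311]
orientation: [[-0.994, -0.112, -0.002], [-0.112, 0.994, 0.0], [0.002, 0.001, -1.0]]
force: [-0.0, -0.4, -1.9]
gripper_width: 0.0296
7.95 [ 0.5053 -0.0261  0.1311] yaw_y 96.43 zax [-2.1e-03  4.0e-04 -1.0e+00] F [-0.  -0.4 -1.9] w 0.0296
[[[-0.1,-0.2,6.2],0.0],[[-0.1,-0.2,6.2],0.0],[[-0.1,-0.2,6.2],0.0],[[-0.1,-0.2,6.2],0.0],[[-0.1,-0.2,6.2],0.0]]
```

View pics/w8z.png

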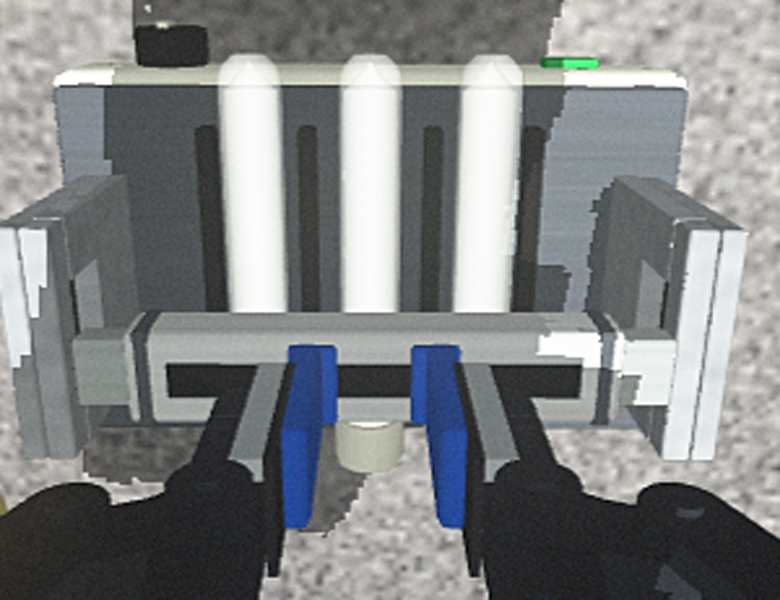

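View pics/s8.png

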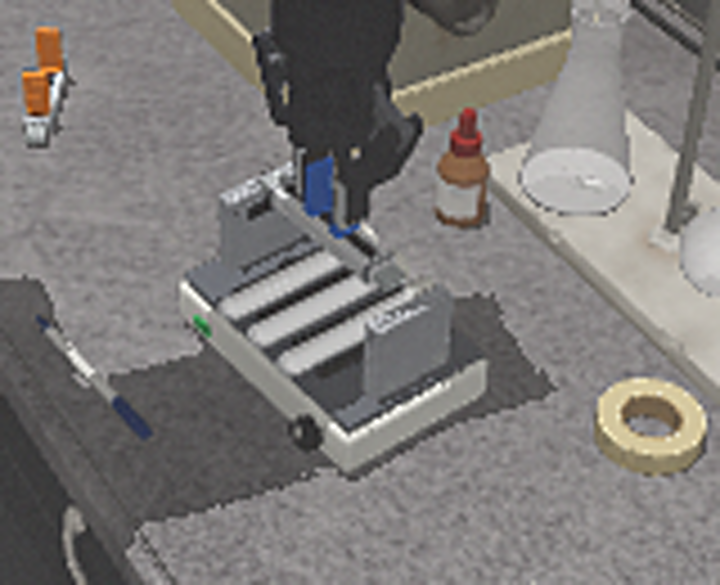

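```bash
python3 -m creep '[[[-1,-0.6,8],0],[[0,0,8],0],[[0,0,8],0],[[0,0,5],0],[[0,0,0],0]]'
python3 - <<'E'
from h import *
st();c=wcam("pics/w9.png");st()
cv2.imwrite("pics/w9z.png",cv2.resize(c["image"][130:330,180:480],None,fx=2.6,fy=2.6,interpolation=cv2.INTER_CUBIC))
E
```

```text
time_s: 8.68
eef_pos: [0.5069, -0.0266, 0.1028]
orientation: [[-0.994, -0.112, -0.001], [-0.112, 0.994, 0.0], [0.001, 0.0, -1.0]]
force: [-0.4, 1.0, -1.3]
gripper_width: 0.0299
8.68 [ 0.5069 -0.0266  0.1028] yaw_y 96.43 zax [-9.e-04  2.e-04 -1.e+00] F [-0.4  1.  -1.3] w 0.0299
8.72 [ 0.5071 -0.0267  0.1032] yaw_y 96.43 zax [-3.e-04  1.e-04 -1.e+00] F [-0.4  0.7 -1.2] w 0.0302
```

View pics/w9z.png

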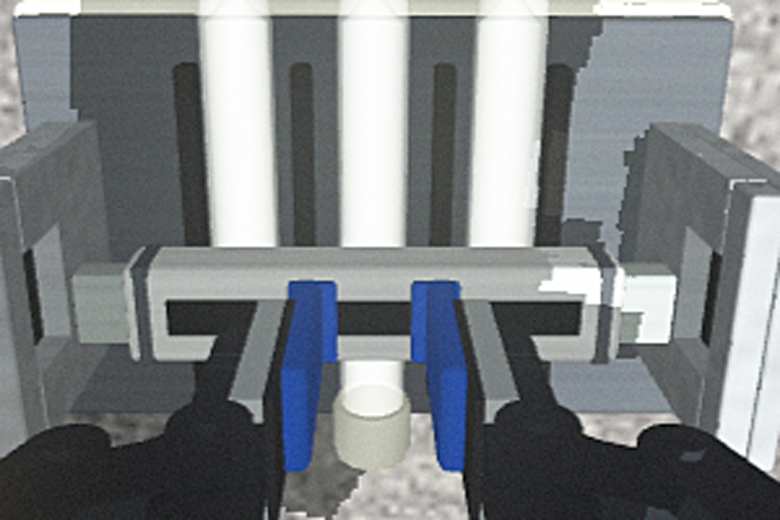

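```bash
python3 - <<'E'
from h import *
c=load("pics/w9.png");im=cv2.resize(c["image"][130:330,180:480],None,fx=2.6,fy=2.6,interpolation=cv2.INTER_CUBIC)
th=np.radians(6.27);Rz=np.array([[np.cos(th),-np.sin(th),0],[np.sin(th),np.cos(th),0],[0,0,1]]);o=np.array([.5066,-.0271,0])
def dr(P,R,o,col):
    q=np.array([(proj(c,R@np.array(p)+o)-[180,130]+.4)*2.6 for p in P],int);cv2.polylines(im,[q],True,col,1)
for s in(1,-1): dr([(-.014,.07*s,.076),(.014,.07*s,.076),(.014,.07*s,.094),(-.014,.07*s,.094)],Rz,o,(0,255,0))
t2=np.radians(6.43);R2=np.array([[np.cos(t2),-np.sin(t2),0],[np.sin(t2),np.cos(t2),0],[0,0,1]])
for off,col in((.0235,(0,0,255)),(.0265,(255,0,255))):
  for s in(1,-1): dr([(-.008,.064*s,.003),(.008,.064*s,.003),(.008,.064*s,.011),(-.008,.064*s,.011)],R2,np.array([.507,-.0267,.1030-off]),col)
cv2.imwrite("pics/w9o.png",im)
E
```

```text
(no output)
```

View pics/w9o.png

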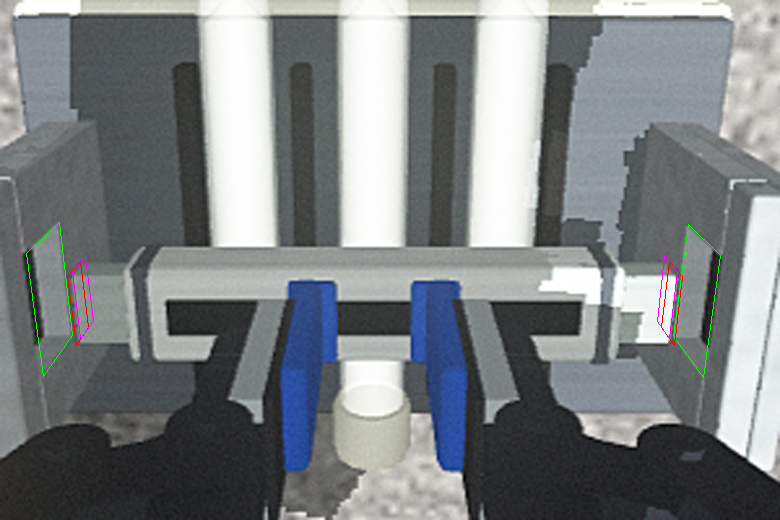

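```bash
python3 -m creep '[[[0,0,2],0],[[0,0,2],0],[[0,0,0],0],[[0,0,0],0],[[0,0,0],0]]'
python3 -m creep '[[[0,0,0],0],[[0,0,0],0],[[0,0,0],0],[[0,0,0],0],[[0,0,0],0]]' 0.55
python3 - <<'E'
from h import *
st();c=wcam("pics/w10.png")
cv2.imwrite("pics/w10z.png",cv2.resize(c["image"][130:330,180:480],None,fx=2.6,fy=2.6,interpolation=cv2.INTER_CUBIC))
E
```

```text
time_s: 9.35
eef_pos: [0.5072, -0.0267, 0.0993]
orientation: [[-0.994, -0.112, 0.0], [-0.112, 0.994, -0.0], [-0.0, -0.0, -1.0]]
force: [-0.3, -0.8, -1.2]
gripper_width: 0.0294
time_s: 9.98
eef_pos: [0.5072, -0.0267, 0.0993]
orientation: [[-0.994, -0.112, 0.0], [-0.112, 0.994, 0.0], [-0.0, 0.0, -1.0]]
force: [0.4, -0.4, -1.2]
gripper_width: 0.0471
9.97 [ 0.5072 -0.0267  0.0993] yaw_y 96.42 zax [ 0.  0. -1.] F [ 0.4 -0.4 -1.2] w 0.0471
```

View pics/w10z.png

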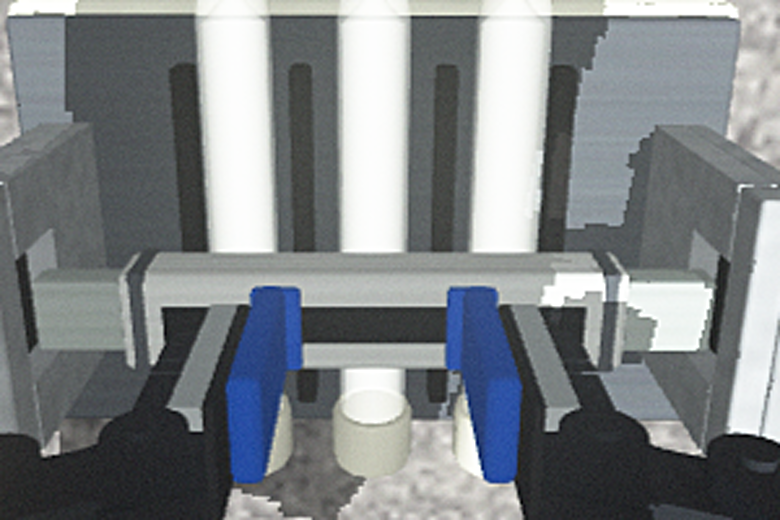

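```bash
python3 -m creep '[[[0,0,0],0],[[0,0,0],0],[[0,0,0],0],[[0,0,0],0],[[0,0,0],0]]' 0.65
python3 -m creep '[[[0,0,0],0],[[0,0,0],0],[[0,0,0],0],[[0,0,0],0],[[0,0,0],0]]' 1
python3 - <<'E'
from h import *
st();c=wcam("pics/w11.png")
cv2.imwrite("pics/w11z.png",cv2.resize(c["image"][130:330,180:480],None,fx=2.6,fy=2.6,interpolation=cv2.INTER_CUBIC))
E
```

```text
time_s: 10.65
eef_pos: [0.5072, -0.0267, 0.0993]
orientation: [[-0.994, -0.112, 0.0], [-0.112, 0.994, -0.0], [-0.0, -0.0, -1.0]]
force: [-0.6, -0.2, -1.6]
gripper_width: 0.0554
time_s: 11.28
eef_pos: [0.5072, -0.0267, 0.0993]
orientation: [[-0.994, -0.112, -0.0], [-0.112, 0.994, -0.0], [0.0, -0.0, -1.0]]
force: [0.2, 0.1, -0.5]
gripper_width: 0.0855
11.28 [ 0.5072 -0.0267  0.0993] yaw_y 96.43 zax [-0. -0. -1.] F [ 0.2  0.1 -0.5] w 0.0855
```

View pics/w11z.png

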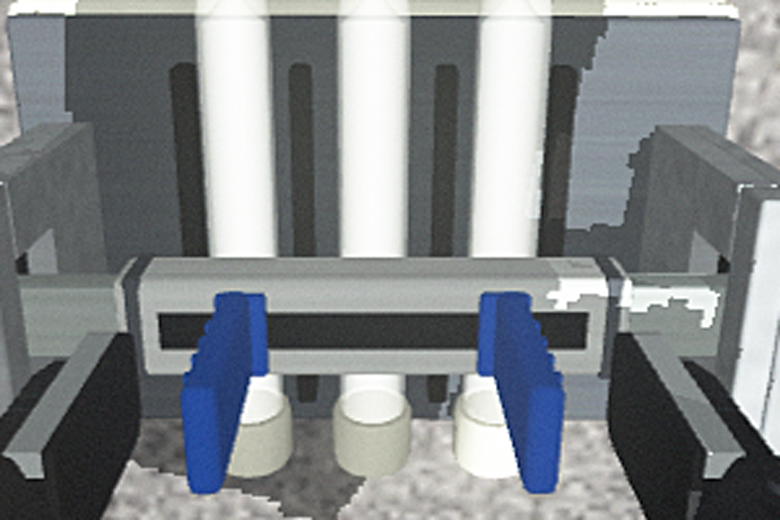

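```bash
python3 -m creep '[[[0,0,-8],0],[[0,0,-20],0],[[0,0,-30],0],[[0,0,-40],0],[[0,0,-40],0]]'
python3 - <<'E'
from h import *
st();c=wcam("pics/w12.png")
cv2.imwrite("pics/w12z.png",cv2.resize(c["image"][80:280,180:480],None,fx=2.6,fy=2.6,interpolation=cv2.INTER_CUBIC))
for k in ("tip_a",):
  for d in eyes.spot_point("wrist",k)[:3]:
    X=ray(c,d["position"],.080);th=np.radians(6.27);v=X-[.5066,-.0271,0];print(d["confidence"],"shaker xy",[v@[np.cos(th),np.sin(th),0],v@[-np.sin(th),np.cos(th),0]])
E
```

```text
time_s: 11.95
eef_pos: [0.5071, -0.0267, 0.2391]
orientation: [[-0.994, -0.112, 0.0], [-0.112, 0.994, -0.0], [-0.0, -0.0, -1.0]]
force: [0.3, 0.2, 0.5]
gripper_width: 0.0855
11.95 [ 0.5071 -0.0267  0.2391] yaw_y 96.43 zax [ 4.e-04 -1.e-04 -1.e+00] F [0.3 0.2 0.5] w 0.0855
0.76 shaker xy [np.float64(0.0033152946983384187), np.float64(0.07659841504675567)]
0.74 shaker xy [np.float64(0.00282461626814218), np.float64(-0.07809935046552481)]
```

View pics/w12z.png

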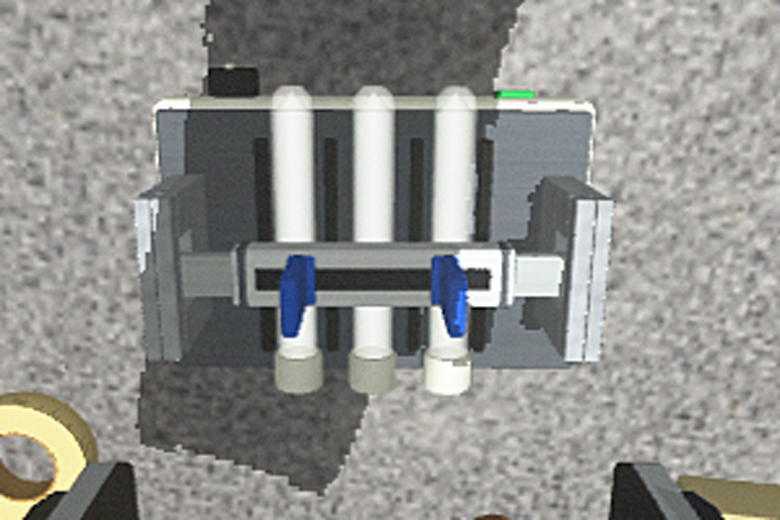

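```bash
python3 - <<'E'
from h import *
c=load("pics/w12.png");z=lambda x,y:(180+x/2.6-.4,80+y/2.6-.4)
print("tab span",np.linalg.norm(ray(c,z(280,320),.125)-ray(c,z(467,320),.125)))
S=eyes.camera("scene");cv2.imwrite("pics/s12.png",cv2.resize(S["image"][130:260,270:430],None,fx=4.5,fy=4.5,interpolation=cv2.INTER_CUBIC))
st()
E
```

```text
tab span 0.062237153805983894
12.1 [ 0.5085 -0.0269  0.2397] yaw_y 96.43 zax [ 4.4e-03 -9.0e-04 -1.0e+00] F [0.4 0.6 0.8] w 0.0854
```

View pics/s12.png

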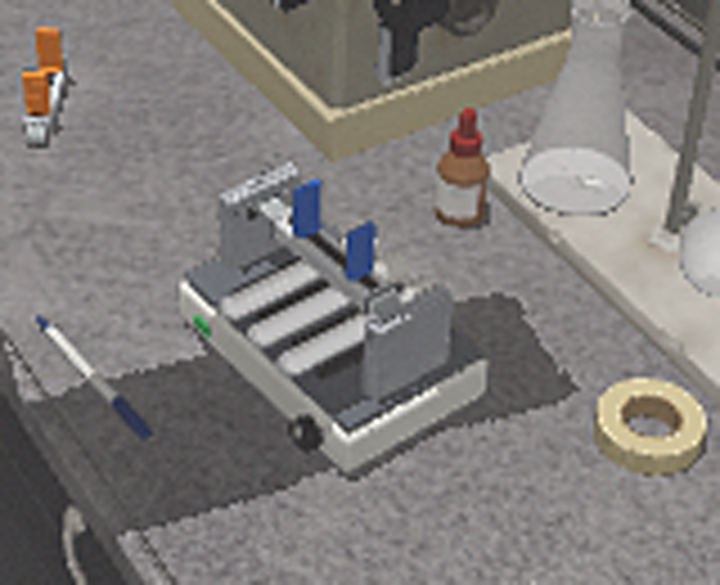

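The bar sits level between the cheeks, at about (210–400, 200–290) in the crop, with its tabs up. The gripper is well clear and the short bar has not moved.

```bash
python3 -m creep '[[[0,0,0],0],[[0,0,0],0],[[0,0,0],0],[[0,0,0],0],[[0,0,0],0]]'; python3 -c "
from workcell import job
print(job.close_job())"
```

```text
time_s: 12.72
eef_pos: [0.5071, -0.0267, 0.2371]
orientation: [[-0.994, -0.112, -0.0], [-0.112, 0.994, 0.0], [0.0, 0.0, -1.0]]
force: [-0.6, -0.4, 0.5]
gripper_width: 0.0853
the job is handed in; nothing more can be done
None
```

The long bar is seated in the shaker with its tabs up, and I handed the job in at about 12.7 s. I squeezed the bar by its blue tabs, lowered it level between the cheeks, let the tongues spring into the recesses, then opened the gripper and lifted straight up.

- **Tongues:** my last picture puts the tips at about y = +76.6 and −78.1 mm in the shaker's frame, and x about 3 mm off the middle. The recess bottoms are at ±77 mm, so the −78.1 is about 1 mm too deep. That is within the 2 mm calibration. I assumed the tip height for this check rather than measuring it.
- **Tabs:** they measured about 62 mm over their outer faces, against the 60 mm expected for a seated bar.
- **Clearance:** in the last pictures the gripper is well above the shaker, touching nothing, and the short bar is where it was at the start.

Two readings differed from what I expected:
- **Squeezed width:** the gripper read about 30 mm at the hard stop, where 34 mm was given.
- **Force on closing:** closing on the tabs pushed up on the wrist with about 18 N, because the pads swing forward as they shut. That is well under the limit, and the force was gone once I lifted.

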